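Hold the creaser's clutch open with the keyed setting key

TASK

A blank is jammed in the creasing machine and its clutch must be held open: lift the setting key with the red-ended black bar out of the tool block and put its shaft into the hub on top of the green machine until you feel the inner step, turn it anticlockwise from the white index mark until its key slips into the hidden keyway, and push on against the spring until the collar sits down on the hub's rim. Finish still gripping the setting key and pressing it fully home, without letting go, and leave everything else on the table where it is.

Things in the scene. Friction and masses are not known exactly. Their poses are not given: they have to be found in the camera images.
- key_grip (a point): Setting key, to be picked up: middle of its flat black bar handle, half-way up. Stands upright, about 0.22 kg. Bar 70 mm long (along x), 20 mm thick (along y), 38 mm tall; the last 14 mm of the bar at its +x end are red. z points up. On the axis below the bar: an 8 mm bare neck, the collar, then the keyed shaft
- key_tip (a point): Setting key: centre of its lower shaft end, 67 mm below key_grip, same axes. The shaft is 16 mm thick; one straight key 6 mm wide stands out of it on the red-end side (+x), to 14 mm from the axis, along the 34 mm from the tip up to the collar
- key_collar (a point): Setting key: centre of the underside of its round steel collar (44 mm across, 6 mm thick), 34 mm above key_tip, 33 mm below key_grip, same axes
- block: Light wooden tool block, 75 x 200 x 45 mm, fixed; origin at the centre of its underside, long side along y. Two round sockets 34 mm wide, 40 mm deep at y = +60 and -60 mm: one holds the setting key, the other the plain pin (either way round), each resting with its collar on the block's top; they lift straight up
- creaser: Green carton creasing machine, fixed; origin on the table under the hub's axis. Gear housing 150 x 150 mm, 100 mm tall around the hub; rollers, feed tables and end frame run from it along +x to 290 mm, up to 160 mm above the table. x points from the hub to the short white index mark on the housing and along the rollers
- hub_mouth (a point): Centre of the rim of the steel hub, 115 mm above the table, 47 mm across outside; axes as the machine's, z up. Inside, a round mouth 33 mm wide takes the keyed shaft at any angle down to a brass step 10 mm below the rim. The step has a 20 mm bore with one keyway 9 mm wide, through which shaft and key pass on down. Home: collar underside on the rim, tip 34 mm below it
- hub_step (a point): Centre of the step in the hub, 10 mm below the rim; axes as the machine's, not turning with the keyway. The keyway's angle is unknown and no reading gives it: 20 to 72 degrees anticlockwise, seen from above, from the white index mark (+x). Feel for it, or look down the mouth. The hub is braked and turns only under about 0.5 N m or more
- clutch_pin (a joint): Spring pin down the middle of the hub, in m: 0 when up (its top 16 mm below the rim), 0.018 when the setting key is fully home; the spring pushes the key back up with about 4 N at first and 9.5 N at home, so the key does not stay home by itself
- plain_pin_mid (a point): Plain pin, not to be used: same shaft and collar but no key, with a round blue grip 30 mm wide, 38 mm tall; the point is the middle of the grip. Leave it in the block
- tape_mid (a point): centre of a brown tape roll lying flat, 100 mm across, 48 mm tall; leave it
- bottle_mid (a point): middle of a pink bottle, 60 mm across, 170 mm tall; leave it
- carton_mid (a point): middle of a small folded open carton, 75 x 75 x 60 mm; leave it
- mug_mid (a point): middle of a blue mug, 80 mm across, 90 mm tall; leave it
- blanks_mid (a point): middle of a stack of cross-shaped card blanks, 170 x 150 x 32 mm; leave it
There are look-alikes about, which are no part of the job. Leave any purple look-alike of the part that bears key_grip alone.

How it is judged:
By the outcome, as a careful person would: the job done as asked, in the order asked, and still so for the second after the job is handed in, while the arm keeps its last pose, push and grip.
It also fails if it takes over 48 s, if anything falls off the work surface, if the arm or the gripper's body presses on something with over 40 N, if the wrist force passes 120 N, or if a joint passes its speed limit or range.

ROBOT

A 7-joint arm with a two-finger parallel gripper is mounted at the origin on the work surface. World frame = base frame: x ahead of the robot, y to its left, z up, the work surface at z = 0. Lengths are in m, angles in rad, forces in N, time in s.
With the tool pointing down it reaches from about 0.4 to 0.85 m from the base axis. Payload 10.4 kg.
Tool frame: the origin (TCP) lies between the finger pads; the fingertips stand 8 mm ahead of it and the grasp point (between the pads) lies 11 mm behind it; z points along the fingers, x is the direction in which the jaws open and shut, and the axes are right-handed (so a half turn about z gives the same grasp; the last joint's range is limited). The gripper opens to 87 mm and grips with 3 to 60 N. Pads are 19 mm wide; open, the fingers measure 117 mm over their backs; the gripper's body (75 mm by 190 mm) begins 51 mm behind the grasp point.
Start: joints at [1.253, 0.332, -0.065, 1.46, 0.022, 1.35, -0.088], TCP at [0.182, -0.598, 0.231] pointing down, gripper open.
Joint ranges: [-2.6, 2.6], [-0.5, 2.12], [-1.47, 1.34], [0.16, 2.42], [-1.27, 4.41], [0.06, 2.06], [-2.6, 2.6]. Speed limits (rad/s): [2.22, 2.22, 2.79, 2.79, 3.14, 3.14, 3.14].

INTERFACE

Orientations are given as a unit quaternion [x, y, z, w].
In Python, from bench import r, viewer gives the robot as it stands.
- The arm moves only by the tool apply_moves, never from a script. Its argument "increments" is a list of rows, each an object with "grip": the closure in counts, from 0 (fully open) to 255 (shut); "xyz": the shift along the tool's x, y, z in mm, a list of three; "rotation": the turn, a rotation vector about the tool's x, y, z in degrees, a list of three. A call has 1 to 5 rows; each row is the pose to reach, as a shift and turn from the pose measured when the call began, along the tool's axes at that moment; what a row does not reach only later rows make up. A row lasts 1/8 s, in which the tool goes at most 62.5 mm and 10.7 degrees, less where a joint would pass 70% of its speed; a pose out of reach is approached as far as the arm can. A call with a gripper value outside its range is refused whole. The fingers move at their own pace and stop on an object; "squeeze" is the grip in N (left out, the last holds). Time passes only in rows, so rows that repeat a pose let the fingers close. It gives the time, the measured TCP pose, the force and the opening at its end, in the units of the state.
- r.read_state(): the state, without advancing time (a new reading comes with each control period).
- viewer.camera(name): name is "side" or "top"; returns a dict with "img" (400x640x3 uint8, blue, green, red), "range_z" (400x640 float32, m along the optical axis (not along the pixel's ray), 0 where there is no reading), "vertical_fov" (degrees; the focal length in pixels is half the picture's height over the tangent of half this angle, whatever the lens; pixels are square), "cx", "cy" (the principal point, pixels), "rvec" (rotation vector, rad) and "tvec" (3), from world to camera coordinates, as OpenCV has them. Camera axes: x right, y down, z forward; pixel columns grow to the right and rows downward; lengths in m; the calibration is good to about 2 mm. A picture is of the moment at which its call begins.
- r.close_job(): hands the job in, once; it reports no verdict.
The state is a dict: "time": time; "joint_positions": joint angles; "joint_vel": joint speeds; "joint_torque": joint torques, N m; "ee_pos": TCP position; "eef_rot": TCP orientation; "ft_force": force on the tool from outside, world axes, zero at the start; "torque": the same for the moment, N m; "width": finger opening in m.
Only numpy, scipy, OpenCV 4.12 (cv2) and the standard library are available. Lean on these libraries where they do the work, as an engineer would, in place of code of your own. Each camera call takes 0.05 s, during which the arm holds its last target.

## Working session

There is one attempt and no reset: what is moved stays moved. The work goes in short steps, Python scripts to look and compute and a tool call to move; the robot and the scene stay as the last step left them, time stands still between calls to the robot, and variables do not carry over. Pictures are saved under pics/ and viewed, and the job is handed in when it is done.

Besides the shell and the picture viewer there is one more tool, called after "Emit:" as a command line: name --argument value ..., lists and objects as JSON in quotes. apply_moves: Moves the arm, as the interface text tells. Its arguments: {"type":"object","properties":{"increments":{"type":"array","items":{"type":"object","properties":{"grip":{"type":"number"},"xyz":{"type":"array","items":{"type":"number"}},"rotation":{"type":"array","items":{"type":"number"}}}}},"squeeze":{"type":"number"}},"required":["increments"]}

```bash
ls; mkdir -p pics; python3 - <<'E'
from bench import r, viewer
import cv2,numpy as np,pickle
print(r.read_state())
for n in("side","top"):
    c=viewer.camera(n); cv2.imwrite(f"pics/{n}0.png",c["img"]); pickle.dump(c,open(f"{n}0.pkl","wb"))
    print(n,c["vertical_fov"],c["cx"],c["cy"],c["rvec"],c["tvec"])
E
```

```text
pics
{'time': 0.0, 'joint_positions': array([ 1.25341787,  0.33286582, -0.06468044,  1.4609697 ,  0.021587  ,
        1.34990447, -0.08850042]), 'joint_vel': array([-3.89729246e-04,  2.96939868e-04,  4.66424937e-05, -2.02205948e-04,
        9.08378976e-04,  4.03716813e-04, -9.42328993e-04]), 'joint_torque': array([ 2.71438248e-04, -6.23260117e+01,  2.47428456e-02, -3.89892161e+01,
       -6.14063255e-02,  3.99382459e-02,  1.76983694e-04]), 'ee_pos': array([ 0.18145302, -0.59767126,  0.22974411]), 'eef_rot': array([ 8.03282958e-01, -5.95597148e-01, -6.01500734e-04, -4.06976616e-04]), 'ft_force': array([ 0.18945567, -0.34190696,  0.10510876]), 'torque': array([ 0.01354127, -0.02373325, -0.04737734]), 'width': 0.08702744343271136}
side 54.38520356572919 318.56578410868514 198.97288044476866 [ 0.05358664 -2.88130209  1.18922957] [0.53184139 0.08222097 1.07773003]
top 49.00140345150439 319.19769975691236 200.4093229530687 [ 2.17084701 -2.16257168  0.10151534] [0.00923959 0.54392334 1.5411266 ]
```

View pics/side0.png

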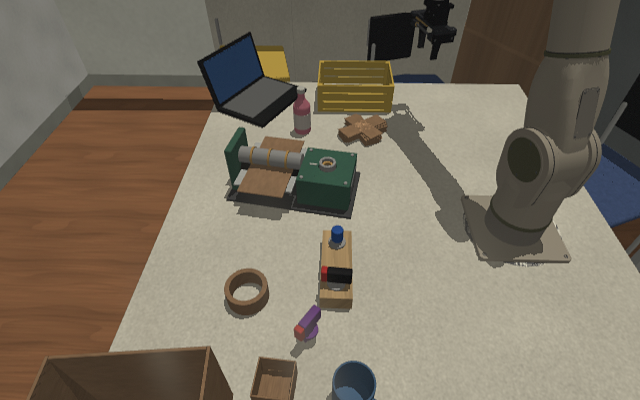

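View pics/top0.png

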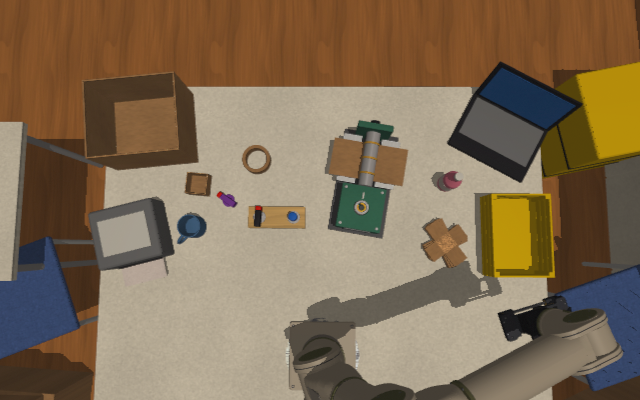

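The black bar with the red end stands in the block at side (336,274), top (258,216). Things that could be mistaken for it: the purple look-alike at top (227,199), and the plain blue pin at top (292,216). I choose the black one. Next are close crops and measurements.

```bash
cat > h.py <<'E'
import numpy as np,cv2,pickle
def pts(c):
    h,w=c["range_z"].shape;f=h/2/np.tan(np.radians(c["vertical_fov"])/2)
    R,_=cv2.Rodrigues(np.array(c["rvec"],float));t=np.array(c["tvec"],float).ravel()
    u,v=np.meshgrid(np.arange(w),np.arange(h));z=c["range_z"]
    P=np.stack([(u-c["cx"])/f*z,(v-c["cy"])/f*z,z],-1)
    W=(P-t)@R; W[z==0]=np.nan
    return W
def proj(c,p):
    h=c["range_z"].shape[0];f=h/2/np.tan(np.radians(c["vertical_fov"])/2)
    K=np.array([[f,0,c["cx"]],[0,f,c["cy"]],[0,0,1]])
    return cv2.projectPoints(np.array(p,float).reshape(-1,1,3),np.array(c["rvec"],float),np.array(c["tvec"],float),K,None)[0].reshape(-1,2)
def crop(img,x0,x1,y0,y1,s,name): cv2.imwrite(name,cv2.resize(img[y0:y1,x0:x1],None,fx=s,fy=s,interpolation=cv2.INTER_NEAREST))
E
python3 - <<'E'
from h import *
s=pickle.load(open("side0.pkl","rb"));t=pickle.load(open("top0.pkl","rb"))
a=lambda im,x0,x1,y0,y1,k:cv2.resize(im[y0:y1,x0:x1],None,fx=k,fy=k,interpolation=cv2.INTER_CUBIC)
cv2.imwrite("pics/c1.png",np.hstack([a(t["img"],210,310,170,240,4),a(s["img"],290,380,215,285,4)]))
cv2.imwrite("pics/c2.png",np.hstack([a(t["img"],320,400,170,240,5),a(s["img"],290,365,140,210,5)]))
W=pts(t)
for n,(x0,x1,y0,y1),lo,hi in [("block",(240,312,198,236),.035,.05),("bar",(240,275,198,236),.075,.12),("blue",(275,312,198,236),.075,.12),("house",(322,400,170,245),.09,.105),("hub",(340,385,185,230),.109,.13)]:
    p=W[y0:y1,x0:x1];m=(p[...,2]>lo)&(p[...,2]<hi);q=p[m]
    rc=cv2.minAreaRect((q[:,:2]*1000).astype(np.float32))
    print(n,len(q),q.mean(0).round(4),np.median(q[:,2]).round(4),rc)
b,g,rr=[t["img"][...,i].astype(int) for i in range(3)]
red=(rr>130)&(g<70)&(b<70); p=W[198:236,240:275][red[198:236,240:275]];print("red",len(p),p.mean(0))
W=pts(s)
for n,(x0,x1,y0,y1),lo,hi in [("block",(315,358,220,312),.035,.05),("bar",(315,358,260,290),.107,.13),("blue",(315,358,220,250),.107,.13),("house",(290,365,140,215),.09,.105),("hub",(310,345,150,175),.109,.13)]:
    p=W[y0:y1,x0:x1];m=(p[...,2]>lo)&(p[...,2]<hi);q=p[m]
    if len(q)<3: print(n,len(q));continue
    rc=cv2.minAreaRect((q[:,:2]*1000).astype(np.float32))
    print(n,len(q),q.mean(0).round(4),np.median(q[:,2]).round(4),rc)
p=W[260:290,315:358].reshape(-1,3);print(np.nanmax(p[:,2]))
E
```

```text
block 888 [0.4822 0.1576 0.0441] 0.0444 ((484.84716796875, 163.47682189941406), (74.719970703125, 198.5224151611328), 0.226289764046669)
bar 130 [0.4826 0.2207 0.0945] 0.0952 ((483.1487121582031, 221.88836669921875), (21.16202735900879, 68.41739654541016), 86.47146606445312)
blue 63 [0.4827 0.1007 0.0954] 0.0959 ((482.9515380859375, 101.2274169921875), (27.794052124023438, 26.47572135925293), 45.3310661315918)
house 1751 [ 0.5134 -0.1321  0.0991] 0.0992 ((533.2376708984375, -135.51950073242188), (150.6531219482422, 189.87254333496094), 80.37845611572266)
hub 93 [ 0.5241 -0.1328  0.115 ] 0.1147 ((545.0136108398438, -118.34526824951172), (84.65208435058594, 102.85804748535156), 78.20457458496094)
red 20 [nan nan nan]
block 1297 [0.482  0.1728 0.0471] 0.0475 ((482.4024658203125, 160.08868408203125), (204.147705078125, 75.10518646240234), 89.73882293701172)
bar 0
blue 0
house 1613 [ 0.5142 -0.1199  0.1022] 0.1029 ((526.9465942382812, -135.47796630859375), (155.55667114257812, 179.54788208007812), 80.15093994140625)
hub 157 [ 0.5129 -0.1311  0.1157] 0.1168 ((513.414306640625, -132.681640625), (47.13665008544922, 49.972782135009766), 30.041797637939453)
0.10362380960209566
```

View pics/c1.png

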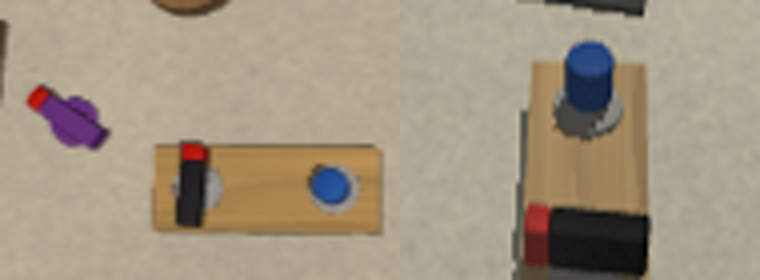

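View pics/c2.png

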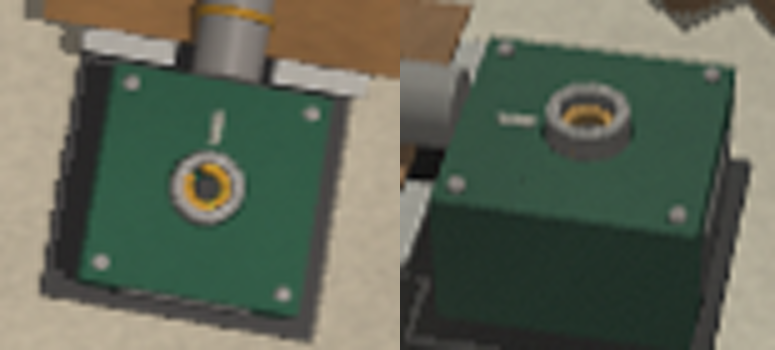

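```bash
python3 - <<'E'
from h import *
s=pickle.load(open("side0.pkl","rb"));t=pickle.load(open("top0.pkl","rb"))
from scipy.optimize import least_squares
for n,c,bx,hx in (("top",t,(240,275,198,236),(340,385,185,230)),("side",s,(315,358,255,295),(310,345,150,178))):
    W=pts(c)
    # bar top face
    p=W[bx[2]:bx[3],bx[0]:bx[1]].reshape(-1,3);zt=.090 if n=="top" else .094
    q=p[p[:,2]>zt]; u,sv,vt=np.linalg.svd(q[:,:2]-q[:,:2].mean(0))
    rc=cv2.minAreaRect((q[:,:2]*1000).astype(np.float32))
    print(n,"bar",len(q),q.mean(0),np.degrees(np.arctan2(vt[0,1],vt[0,0])),rc)
    p=W[hx[2]:hx[3],hx[0]:hx[1]].reshape(-1,3);q=p[(p[:,2]>.109)&(p[:,2]<.125)&(np.hypot(p[:,0]-.513,p[:,1]+.132)<.04)]
    f=least_squares(lambda x:np.clip(np.abs(np.hypot(q[:,0]-x[0],q[:,1]-x[1])-.020)-.0035,0,None),[.513,-.132])
    rc=cv2.minEnclosingCircle((q[:,:2]*1000).astype(np.float32)); print("hub",len(q),f.x,rc,np.median(q[:,2]))
    # white mark & corner screws: color at housing plane
    img=c["img"].astype(int)
    m=(img.min(-1)>150); m2=(np.abs(W[...,2]-.1)<.012)&(np.hypot(W[...,0]-.513,W[...,1]+.132)<.060)&(np.hypot(W[...,0]-.513,W[...,1]+.132)>.027)
    q=W[m&m2]; 
    if len(q):
        d=q.mean(0)[:2]-f.x; print("mark",len(q),q.mean(0),np.degrees(np.arctan2(d[1],d[0])))
    # housing edges: green
    g=(img[...,1]>img[...,2]+15)&(img[...,1]>img[...,0]+5)&(np.abs(W[...,2]-.1)<.008)&(np.hypot(W[...,0]-.513,W[...,1]+.132)<.13)
    q=W[g];rc=cv2.minAreaRect((q[:,:2]*1000).astype(np.float32));print("green",len(q),rc)
# unwrapped view of brass
for n,c,hx in (("top",t,f.x),("side",s,f.x)):
    pass
cv2.imwrite("pics/c3.png",np.hstack([cv2.resize(t["img"][193:223,345:380],None,fx=11,fy=11,interpolation=cv2.INTER_CUBIC),cv2.resize(s["img"][148:178,312:347],None,fx=11,fy=11,interpolation=cv2.INTER_CUBIC)]))
E
```

```text
top bar 112 [0.48314979 0.22138881 0.0958548 ] 175.742782407287 ((483.64190673828125, 221.25421142578125), (21.09652328491211, 67.75585174560547), 84.0695571899414)
hub 79 [ 0.51413151 -0.13334069] ((515.906982421875, -136.21014404296875), 28.218698501586914) 0.11435597651940506
green 1672 ((513.8583984375, -132.2870330810547), (150.57107543945312, 150.64352416992188), 80.54102325439453)
side bar 255 [0.48288182 0.22235064 0.09885483] 175.7877039719123 ((482.6048889160156, 220.91494750976562), (22.032793045043945, 69.74970245361328), 87.12667846679688)
hub 157 [ 0.51189409 -0.13145817] ((512.0625, -132.9062042236328), 26.303691864013672) 0.11677950891285206
green 1535 ((512.3917846679688, -130.5489501953125), (150.30697631835938, 149.5478057861328), 79.94017791748047)
```

View pics/c3.png

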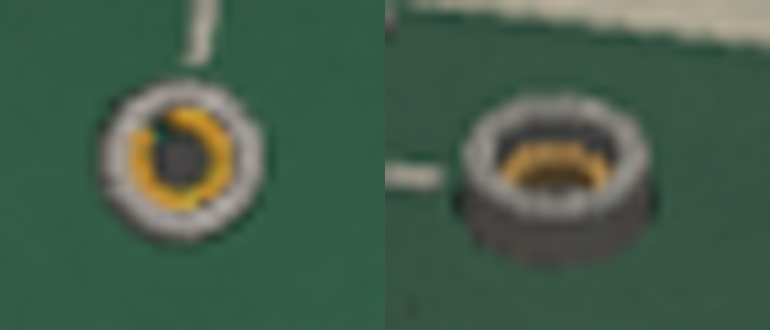

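Top view: in the hub at (361,207) the brass ring has a dark gap at the upper left, in the crop at (158,128) around a centre of (181,157). I'll convert that to an angle.

```bash
python3 - <<'E'
from h import *
t=pickle.load(open("top0.pkl","rb"))
H=np.array([.5141,-.1327]);img=t["img"].astype(np.float32)
print(proj(t,[[*H,.105],[*H,.115],[H[0]+.1,H[1],.105]]))
# brass saturation by angle at r 11..13 mm for several centre offsets
for off in ([0,0],[.001,0],[-.001,0],[0,.001],[0,-.001]):
  out=[]
  for a in range(-40,110,5):
    w=np.radians(a-9.7);v=[]
    for rr in (.0108,.0118,.0128):
        x,y=proj(t,[H[0]+off[0]+rr*np.cos(w),H[1]+off[1]+rr*np.sin(w),.105])[0]
        b=cv2.remap(img,np.float32([[x]]),np.float32([[y]]),cv2.INTER_LINEAR)[0,0];v.append(b[2]-b[0])
    out.append((a,int(np.mean(v))))
  print(off,out)
E
```

```text
[[361.50585347 207.00515457]
 [361.77138628 206.75190589]
 [361.34433488 177.79880261]]
[0, 0] [(-40, 132), (-35, 132), (-30, 131), (-25, 131), (-20, 135), (-15, 136), (-10, 132), (-5, 129), (0, 126), (5, 123), (10, 119), (15, 113), (20, 100), (25, 79), (30, 57), (35, 36), (40, 19), (45, 4), (50, -5), (55, -6), (60, 5), (65, 31), (70, 51), (75, 64), (80, 69), (85, 73), (90, 78), (95, 83), (100, 85), (105, 92)]
[0.001, 0] [(-40, 123), (-35, 127), (-30, 126), (-25, 126), (-20, 130), (-15, 134), (-10, 132), (-5, 132), (0, 135), (5, 133), (10, 130), (15, 128), (20, 117), (25, 95), (30, 73), (35, 50), (40, 29), (45, 12), (50, -1), (55, -6), (60, 2), (65, 23), (70, 49), (75, 67), (80, 74), (85, 76), (90, 77), (95, 81), (100, 83), (105, 84)]
[-0.001, 0] [(-40, 135), (-35, 136), (-30, 131), (-25, 128), (-20, 130), (-15, 131), (-10, 126), (-5, 121), (0, 115), (5, 110), (10, 103), (15, 95), (20, 81), (25, 62), (30, 42), (35, 24), (40, 10), (45, 0), (50, -9), (55, -6), (60, 10), (65, 33), (70, 49), (75, 60), (80, 66), (85, 74), (90, 79), (95, 85), (100, 93), (105, 99)]
[0, 0.001] [(-40, 134), (-35, 130), (-30, 129), (-25, 132), (-20, 135), (-15, 131), (-10, 127), (-5, 124), (0, 122), (5, 118), (10, 114), (15, 103), (20, 82), (25, 62), (30, 41), (35, 23), (40, 7), (45, -5), (50, -4), (55, 10), (60, 36), (65, 65), (70, 82), (75, 88), (80, 87), (85, 88), (90, 95), (95, 99), (100, 103), (105, 108)]
[0, -0.001] [(-40, 118), (-35, 121), (-30, 128), (-25, 128), (-20, 129), (-15, 131), (-10, 137), (-5, 133), (0, 130), (5, 128), (10, 124), (15, 118), (20, 111), (25, 96), (30, 74), (35, 52), (40, 32), (45, 15), (50, 2), (55, -6), (60, -8), (65, 1), (70, 17), (75, 31), (80, 43), (85, 48), (90, 56), (95, 61), (100, 62), (105, 69)]
```

```bash
cat >> h.py <<'E'
from scipy.spatial.transform import Rotation as Ro
def goal(st,pos,yaw):
    """shift (mm) and rotvec (deg) in tool axes to reach pos, tool z down, tool x at world yaw deg"""
    R0=Ro.from_quat(st["eef_rot"]);a=np.radians(yaw)
    x=np.array([np.cos(a),np.sin(a),0]);z=np.array([0,0,-1.]);Rt=Ro.from_matrix(np.stack([x,np.cross(z,x),z],1))
    return (R0.inv().apply(np.array(pos)-st["ee_pos"])*1000).round(1),np.degrees((R0.inv()*Rt).as_rotvec()).round(2)
def brief(st):
    R=Ro.from_quat(st["eef_rot"]).as_matrix()
    print("t",round(st["time"],2),"pos",st["ee_pos"].round(4),"xyaw",np.degrees(np.arctan2(R[1,0],R[0,0])).round(2),"zt",R[:,2].round(4),"F",st["ft_force"].round(2),"T",st["torque"].round(3),"w",round(st["width"]*1000,1),"q",st["joint_positions"].round(2))
E
python3 - <<'E'
from bench import r
from h import *
s=r.read_state();brief(s)
print(goal(s,[.33,-.30,.28],-80),goal(s,[.483,.2215,.18],-94.2))
E
```

```text
t 0.1 pos [ 0.1815 -0.5977  0.2298] xyaw -73.11 zt [-5.0e-04  1.2e-03 -1.0e+00] F [-0.61  0.82 -0.62] T [ 0.034 -0.017  0.004] w 87.1 q [ 1.25  0.33 -0.06  1.46  0.02  1.35 -0.09]
(array([-241.8, -228.6,  -49.9]), array([0.01, 0.08, 6.89])) (array([-696.2, -526.5,   50.7]), array([2.000e-02, 7.000e-02, 2.109e+01]))
```

```bash
python3 - <<'E'
from bench import r
from h import *
s=r.read_state()
print(goal(s,[.40,-.38,.28],-80),goal(s,[.48,-.15,.28],-85))
E
```

```text
(array([-144.9, -272.3,  -50. ]), array([0.01, 0.08, 6.89])) (array([-341.7, -415.7,  -49.7]), array([1.000e-02, 8.000e-02, 1.189e+01]))
```

Emit:
apply_moves --increments '[{"grip": 0,"xyz": [-30,-50,-20],"rotation": [0,0,1]},{"grip": 0,"xyz": [-60,-110,-50],"rotation": [0,0,3]},{"grip": 0,"xyz": [-90,-165,-50],"rotation": [0,0,4]},{"grip": 0,"xyz": [-120,-215,-50],"rotation": [0,0,5]},{"grip": 0,"xyz": [-145,-270,-50],"rotation": [0,0,7]}]'

```text
time: 0.72
ee_pos: [0.3956, -0.3816, 0.2801]
eef_rot: [0.765, -0.644, -0.001, -0.0]
ft_force: [1.1, -0.4, -0.3]
width: 0.0872
```

```bash
python3 - <<'E'
from bench import r
from h import *
s=r.read_state();brief(s)
print(goal(s,[.47,-.08,.28],-85))
E
```

```text
t 0.72 pos [ 0.3956 -0.3816  0.2801] xyaw -80.18 zt [-6.e-04  9.e-04 -1.e+00] F [ 1.09 -0.44 -0.27] T [-0.058 -0.039 -0.064] w 87.2 q [ 0.91  0.16 -0.25  1.57  0.04  1.42 -0.75]
(array([-284.5, -124.7,    0.3]), array([0.02, 0.06, 4.82]))
```

Emit:
apply_moves --increments '[{"grip": 0,"xyz": [-55,-25,0],"rotation": [0,0,1]},{"grip": 0,"xyz": [-112,-50,0],"rotation": [0,0,2]},{"grip": 0,"xyz": [-170,-75,0],"rotation": [0,0,3]},{"grip": 0,"xyz": [-227,-100,0],"rotation": [0,0,4]},{"grip": 0,"xyz": [-284,-125,0],"rotation": [0,0,5]}]'

```text
time: 1.35
ee_pos: [0.4703, -0.0786, 0.2802]
eef_rot: [0.736, -0.677, -0.0, -0.0]
ft_force: [1.1, -0.5, -0.2]
width: 0.0872
```

```bash
python3 - <<'E'
from bench import r
from h import *
s=r.read_state();brief(s)
print(goal(s,[.483,.2215,.18],-94.2))
E
```

```text
t 1.35 pos [ 0.4703 -0.0786  0.2802] xyaw -85.22 zt [-6.e-04  6.e-04 -1.e+00] F [ 1.09 -0.49 -0.16] T [ 0.005 -0.005 -0.032] w 87.2 q [ 0.6   0.01 -0.53  1.73  0.    1.4  -1.41]
(array([-297.9,  -37.7,  100.4]), array([0.03, 0.03, 8.98]))
```

Emit:
apply_moves --increments '[{"grip": 0,"xyz": [-60,-8,0],"rotation": [0,0,2]},{"grip": 0,"xyz": [-120,-16,10],"rotation": [0,0,4]},{"grip": 0,"xyz": [-180,-24,25],"rotation": [0,0,6]},{"grip": 0,"xyz": [-240,-31,45],"rotation": [0,0,8]},{"grip": 0,"xyz": [-298,-38,65],"rotation": [0,0,9]}]'

```text
time: 1.98
ee_pos: [0.4831, 0.2228, 0.2149]
eef_rot: [-0.68, 0.733, 0.0, 0.0]
ft_force: [1.0, -0.2, 0.6]
width: 0.0869
```

```bash
python3 - <<'E'
from bench import r,viewer
from h import *
s=r.read_state();brief(s)
print(goal(s,[.483,.2215,.14],-94.2))
c=viewer.camera("side");cv2.imwrite("pics/s1.png",c["img"])
c=viewer.camera("top");cv2.imwrite("pics/t1.png",c["img"])
E
```

```text
t 1.98 pos [0.4831 0.2228 0.2149] xyaw -94.31 zt [-0.e+00  3.e-04 -1.e+00] F [ 0.98 -0.24  0.61] T [-0.015 -0.053 -0.028] w 86.9 q [ 0.2   0.22 -0.82  1.69  0.17  1.3  -2.29]
(array([ 1.3,  0. , 74.9]), array([ 0.  ,  0.02, -0.11]))
```

View pics/s1.png

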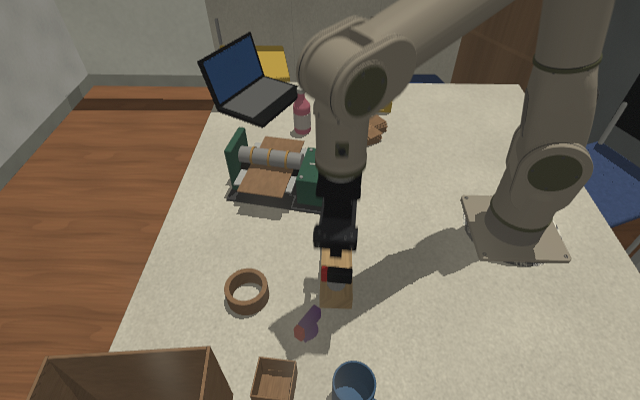

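View pics/t1.png

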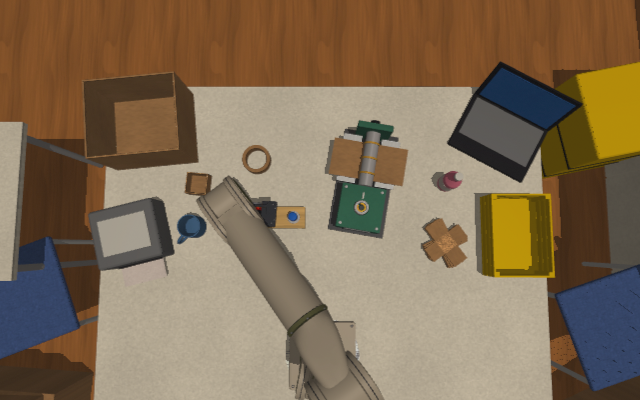

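The gripper is above the black key (side view, bar at (338,274)) and clear of the pin and the purple one. I'll go down in two calls.

Emit:
apply_moves --increments '[{"grip": 0,"xyz": [1,0,40],"rotation": [0,0,0]},{"grip": 0,"xyz": [1,0,75],"rotation": [0,0,0]},{"grip": 0,"xyz": [1,0,105],"rotation": [0,0,0]},{"grip": 0,"xyz": [1,0,130],"rotation": [0,0,0]},{"grip": 0,"xyz": [1,0,147],"rotation": [0,0,0]}]'

```text
time: 2.7
ee_pos: [0.479, 0.2266, 0.065]
eef_rot: [-0.684, 0.73, 0.003, -0.001]
ft_force: [-0.3, -0.5, 0.8]
width: 0.0869
```

```bash
python3 - <<'E'
from bench import r,viewer
from h import *
s=r.read_state();brief(s)
print(goal(s,[.483,.2215,.068],-94.2))
c=viewer.camera("side");cv2.imwrite("pics/s2.png",cv2.resize(c["img"][200:320,280:400],None,fx=5,fy=5))
E
```

```text
t 2.7 pos [0.479  0.2266 0.065 ] xyaw -93.75 zt [-0.006   0.0025 -1.    ] F [-0.33 -0.47  0.84] T [-0.003  0.04  -0.018] w 86.9 q [ 0.13  0.39 -0.77  1.86  0.31  1.02 -2.4 ]
(array([ 4.8, -4.3, -3.1]), array([0.35, 0.12, 0.45]))
```

View pics/s2.png

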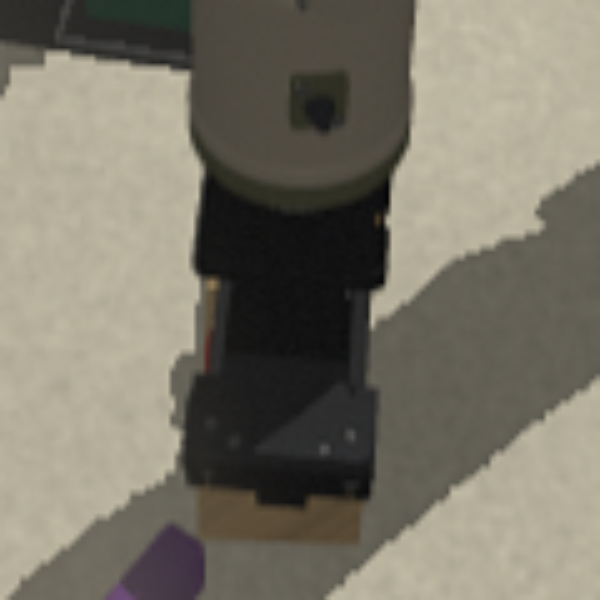

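Emit:
apply_moves --increments '[{"grip": 0,"xyz": [5,-4,-3],"rotation": [0.3,0.1,0.4]},{"grip": 0,"xyz": [5,-4,-3],"rotation": [0.3,0.1,0.4]},{"grip": 0,"xyz": [5,-4,-3],"rotation": [0.3,0.1,0.4]}]'

```text
time: 3.12
ee_pos: [0.4825, 0.2211, 0.0672]
eef_rot: [-0.681, 0.732, 0.0, -0.0]
ft_force: [0.2, -0.5, 0.2]
width: 0.0871
```

```bash
python3 - <<'E'
from bench import r,viewer
from h import *
s=r.read_state();brief(s)
print(goal(s,[.483,.2215,.068],-94.2))
E
```

```text
t 3.12 pos [0.4825 0.2211 0.0672] xyaw -94.17 zt [-1.3e-03  1.0e-04 -1.0e+00] F [ 0.22 -0.46  0.24] T [0.041 0.042 0.007] w 87.1 q [ 0.14  0.39 -0.76  1.86  0.31  1.02 -2.4 ]
(array([-0.5, -0.5, -0.8]), array([0.08, 0.  , 0.03]))
```

Emit:
apply_moves --increments '[{"grip": 150,"xyz": [0,0,-0.5],"rotation": [0,0,0]},{"grip": 255,"xyz": [0,0,-0.5],"rotation": [0,0,0]},{"grip": 255,"xyz": [0,0,-0.5],"rotation": [0,0,0]},{"grip": 255,"xyz": [0,0,-0.5],"rotation": [0,0,0]},{"grip": 255,"xyz": [0,0,-0.5],"rotation": [0,0,0]}]' --squeeze 50

```text
time: 3.75
ee_pos: [0.4825, 0.221, 0.0676]
eef_rot: [-0.681, 0.732, 0.001, -0.001]
ft_force: [-0.5, 0.4, 0.7]
width: 0.0451
```

```bash
python3 - <<'E'
from bench import r,viewer
from h import *
s=r.read_state();brief(s)
E
```

```text
t 3.75 pos [0.4825 0.221  0.0676] xyaw -94.17 zt [-1.5e-03  1.0e-04 -1.0e+00] F [-0.47  0.36  0.72] T [ 0.054  0.004 -0.027] w 45.1 q [ 0.14  0.39 -0.76  1.86  0.31  1.02 -2.39]
```

Emit:
apply_moves --increments '[{"grip": 255,"xyz": [0,0,0],"rotation": [0,0,0]},{"grip": 255,"xyz": [0,0,0],"rotation": [0,0,0]},{"grip": 255,"xyz": [0,0,0],"rotation": [0,0,0]},{"grip": 255,"xyz": [0,0,0],"rotation": [0,0,0]},{"grip": 255,"xyz": [0,0,0],"rotation": [0,0,0]}]' --squeeze 50

```text
time: 4.38
ee_pos: [0.4825, 0.2211, 0.0676]
eef_rot: [-0.681, 0.732, 0.001, -0.0]
ft_force: [0.6, 0.9, 0.5]
width: 0.0197
```

```bash
python3 - <<'E'
from bench import r,viewer
from h import *
s=r.read_state();brief(s)
E
```

```text
t 4.38 pos [0.4825 0.2211 0.0676] xyaw -94.16 zt [-1.4e-03  3.0e-04 -1.0e+00] F [0.59 0.92 0.5 ] T [ 0.215  0.007 -0.017] w 19.7 q [ 0.14  0.39 -0.76  1.86  0.31  1.02 -2.39]
```

Emit:
apply_moves --increments '[{"grip": 255,"xyz": [0,0,-15],"rotation": [0,0,0]},{"grip": 255,"xyz": [0,0,-40],"rotation": [0,0,0]},{"grip": 255,"xyz": [0,0,-75],"rotation": [0,0,0]},{"grip": 255,"xyz": [0,0,-115],"rotation": [0,0,0]},{"grip": 255,"xyz": [0,0,-150],"rotation": [0,0,0]}]'

```text
time: 5.0
ee_pos: [0.4826, 0.2212, 0.2201]
eef_rot: [-0.681, 0.732, 0.0, 0.0]
ft_force: [-0.1, 0.8, -2.0]
width: 0.0195
```

```bash
python3 - <<'E'
from bench import r,viewer
from h import *
s=r.read_state();brief(s)
print(goal(s,[.513,-.132,.215],-99.7))
c=viewer.camera("side");cv2.imwrite("pics/s3.png",cv2.resize(c["img"][150:310,260:420],None,fx=3.7,fy=3.7,interpolation=cv2.INTER_CUBIC));pickle.dump(c,open("s3.pkl","wb"))
E
```

```text
t 5.0 pos [0.4826 0.2212 0.2201] xyaw -94.15 zt [-4.e-04  4.e-04 -1.e+00] F [-0.09  0.84 -2.01] T [ 0.044 -0.033 -0.043] w 19.5 q [ 0.21  0.22 -0.82  1.69  0.16  1.31 -2.28]
(array([350.1, -55.9,   4.9]), array([0.03, 0.02, 5.55]))
```

View pics/s3.png

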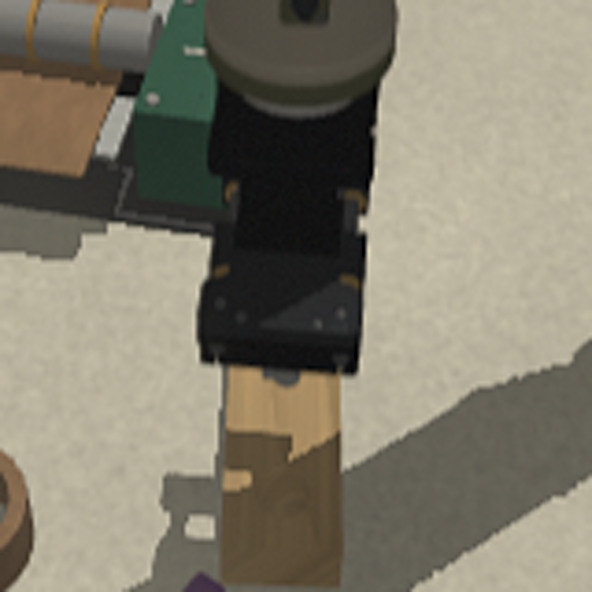

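Emit:
apply_moves --increments '[{"grip": 255,"xyz": [45,-7,0],"rotation": [0,0,1]},{"grip": 255,"xyz": [95,-15,0],"rotation": [0,0,2]},{"grip": 255,"xyz": [150,-24,0],"rotation": [0,0,3]},{"grip": 255,"xyz": [205,-33,0],"rotation": [0,0,4]},{"grip": 255,"xyz": [260,-42,0],"rotation": [0,0,5]}]'

```text
time: 5.68
ee_pos: [0.507, -0.0417, 0.2249]
eef_rot: [-0.648, 0.761, -0.001, 0.003]
ft_force: [1.5, -0.5, -1.7]
width: 0.0195
```

```bash
python3 - <<'E'
from bench import r,viewer
from h import *
s=r.read_state();brief(s)
print(goal(s,[.513,-.132,.215],-99.7))
E
```

```text
t 5.67 pos [ 0.507  -0.0417  0.2249] xyaw -99.15 zt [ 0.0057  0.0019 -1.    ] F [ 1.46 -0.5  -1.7 ] T [0.068 0.009 0.033] w 19.5 q [ 0.58  0.12 -0.62  1.75  0.07  1.29 -1.79]
(array([ 88.3, -20.2,   9.8]), array([-0.31,  0.16,  0.55]))
```

Emit:
apply_moves --increments '[{"grip": 255,"xyz": [45,-10,5],"rotation": [-0.3,0.2,0.5]},{"grip": 255,"xyz": [88,-20,10],"rotation": [-0.3,0.2,0.5]},{"grip": 255,"xyz": [88,-20,10],"rotation": [-0.3,0.2,0.5]},{"grip": 255,"xyz": [88,-20,10],"rotation": [-0.3,0.2,0.5]}]'

```text
time: 6.18
ee_pos: [0.5129, -0.131, 0.2152]
eef_rot: [-0.645, 0.764, -0.0, 0.0]
ft_force: [-0.0, 1.1, -0.9]
width: 0.0195
```

```bash
python3 - <<'E'
from bench import r,viewer
from h import *
s=r.read_state();brief(s)
print(goal(s,[.513,-.132,.195],-99.7))
for n,(x0,x1,y0,y1) in (("side",(260,400,100,220)),("top",(300,420,150,250))):
    c=viewer.camera(n);cv2.imwrite(f"pics/{n}4.png",cv2.resize(c["img"][y0:y1,x0:x1],None,fx=5,fy=5,interpolation=cv2.INTER_CUBIC));pickle.dump(c,open(n+"4.pkl","wb"))
E
```

```text
t 6.17 pos [ 0.5129 -0.131   0.2152] xyaw -99.62 zt [ 3.e-04 -2.e-04 -1.e+00] F [-0.04  1.1  -0.89] T [ 0.057 -0.052  0.037] w 19.5 q [ 0.66  0.17 -0.55  1.71  0.09  1.28 -1.65]
(array([ 0.9, -0.3, 20.2]), array([-0.02, -0.01,  0.08]))
```

View pics/side4.png

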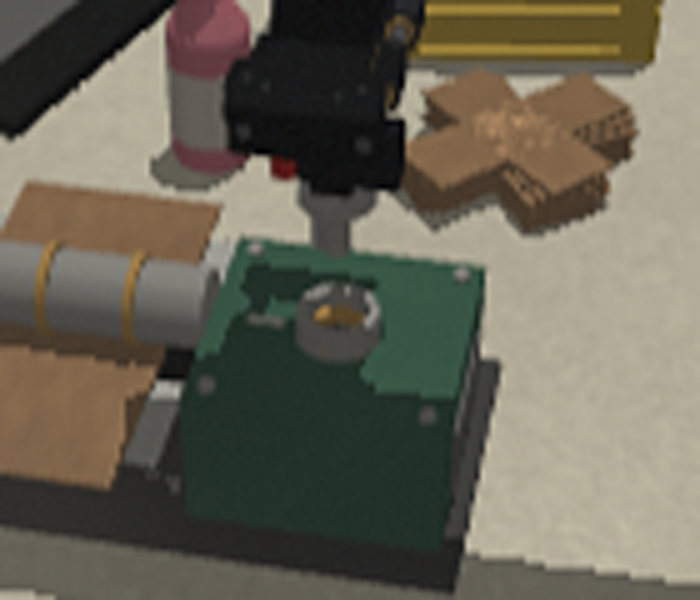

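View pics/top4.png

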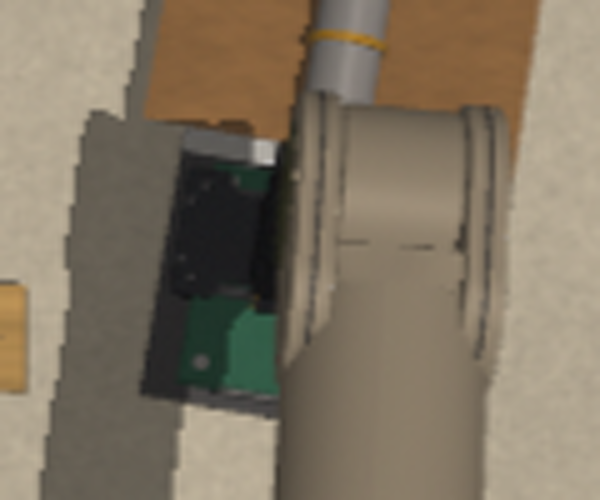

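```bash
python3 - <<'E'
from h import *
c=pickle.load(open("side4.pkl","rb"));W=pts(c)
x0=np.array([.5129,-.131])
print("pred tip/collar ax",proj(c,[[*x0,.16],[*x0,.18],[*x0,.1945]]))
b=W[125:160,310:345].reshape(-1,3)
d=np.hypot(b[:,0]-x0[0],b[:,1]-x0[1])
q=b[(b[:,2]>.162)&(b[:,2]<.188)&(d<.03)]
print("shaft pts",len(q),q.mean(0),q[:,0].min(),q[:,0].max())
from scipy.optimize import least_squares
q2=b[(b[:,2]>.1935)&(b[:,2]<.1985)&(d<.035)]
print("collar",len(q2))
for qq,R in((q2,.022),):
    if len(qq)>5:
        f=least_squares(lambda x:np.hypot(qq[:,0]-x[0],qq[:,1]-x[1])-R,x0,loss="soft_l1",f_scale=.001);print(f.x,np.abs(f.fun).mean())
for row in range(138,152):
    m=[(col,*(W[row,col]*1000).round(0)) for col in range(315,340) if W[row,col,2]>.15 and np.hypot(*(W[row,col,:2]-x0))<.04]
    if m: print(row,m[0],m[-1],c["img"][row,m[len(m)//2][0]])
E
```

```text
pred tip/collar ax [[327.00416346 150.06169099]
 [327.05000397 144.22956404]
 [327.08401203 139.90283882]]
shaft pts 52 [ 0.51684332 -0.1288957   0.1732524 ] 0.5073973541734419 0.5268477776182918
collar 11
[ 0.51382966 -0.13450767] 0.0007500574905277747
138 (319, np.float64(535.0), np.float64(-132.0), np.float64(200.0)) (334, np.float64(494.0), np.float64(-132.0), np.float64(200.0)) [13 12 12]
139 (319, np.float64(535.0), np.float64(-128.0), np.float64(199.0)) (334, np.float64(494.0), np.float64(-126.0), np.float64(201.0)) [57 61 62]
140 (320, np.float64(532.0), np.float64(-119.0), np.float64(203.0)) (334, np.float64(494.0), np.float64(-121.0), np.float64(202.0)) [73 77 78]
141 (320, np.float64(532.0), np.float64(-121.0), np.float64(198.0)) (334, np.float64(494.0), np.float64(-125.0), np.float64(196.0)) [71 74 76]
142 (321, np.float64(529.0), np.float64(-117.0), np.float64(198.0)) (332, np.float64(499.0), np.float64(-117.0), np.float64(198.0)) [72 74 76]
143 (322, np.float64(527.0), np.float64(-132.0), np.float64(183.0)) (331, np.float64(502.0), np.float64(-115.0), np.float64(196.0))
[... 312 characters left out ...]
loat64(527.0), np.float64(-132.0), np.float64(173.0)) (329, np.float64(507.0), np.float64(-129.0), np.float64(176.0)) [71 74 75]
147 (322, np.float64(527.0), np.float64(-132.0), np.float64(169.0)) (329, np.float64(507.0), np.float64(-130.0), np.float64(171.0)) [69 72 73]
148 (322, np.float64(527.0), np.float64(-135.0), np.float64(164.0)) (329, np.float64(507.0), np.float64(-127.0), np.float64(170.0)) [69 72 74]
149 (323, np.float64(524.0), np.float64(-130.0), np.float64(164.0)) (329, np.float64(507.0), np.float64(-129.0), np.float64(165.0)) [71 74 76]
150 (325, np.float64(518.0), np.float64(-127.0), np.float64(163.0)) (328, np.float64(510.0), np.float64(-126.0), np.float64(164.0)) [71 73 76]
```

```bash
python3 - <<'E'
from bench import r,viewer
from h import *
s=r.read_state();brief(s)
print(goal(s,[.512,-.132,.166],-99.7))
E
```

```text
t 6.28 pos [ 0.513  -0.1303  0.2153] xyaw -99.53 zt [ 6.e-04 -6.e-04 -1.e+00] F [-0.83  0.45 -1.99] T [ 0.137 -0.03  -0.007] w 19.5 q [ 0.66  0.17 -0.55  1.71  0.1   1.28 -1.65]
(array([ 1.8,  0.8, 49.3]), array([-0.04, -0.03,  0.17]))
```

Emit:
apply_moves --increments '[{"grip": 255,"xyz": [2,0.7,12],"rotation": [0,0,0]},{"grip": 255,"xyz": [2,0.7,24],"rotation": [0,0,0]},{"grip": 255,"xyz": [2,0.7,33],"rotation": [0,0,0]},{"grip": 255,"xyz": [2,0.7,38],"rotation": [0,0,0]},{"grip": 255,"xyz": [2,0.7,38],"rotation": [0,0,0]}]'

```text
time: 6.9
ee_pos: [0.5119, -0.1322, 0.1769]
eef_rot: [-0.646, 0.763, -0.0, -0.0]
ft_force: [1.0, -1.1, -2.2]
width: 0.0197
```

```bash
python3 - <<'E'
from bench import r,viewer
from h import *
s=r.read_state();brief(s)
print(goal(s,[.512,-.132,.166],-99.7))
c=viewer.camera("side");x0,x1,y0,y1=(260,400,100,220);cv2.imwrite(f"pics/side5.png",cv2.resize(c["img"][y0:y1,x0:x1],None,fx=5,fy=5,interpolation=cv2.INTER_CUBIC))
E
```

```text
t 6.9 pos [ 0.5119 -0.1322  0.1769] xyaw -99.53 zt [-0.e+00 -3.e-04 -1.e+00] F [ 0.98 -1.11 -2.18] T [ 0.027  0.004 -0.025] w 19.7 q [ 0.66  0.2  -0.55  1.76  0.11  1.21 -1.66]
(array([-0.2, -0.1, 10.9]), array([-0.  , -0.02,  0.17]))
```

View pics/side5.png

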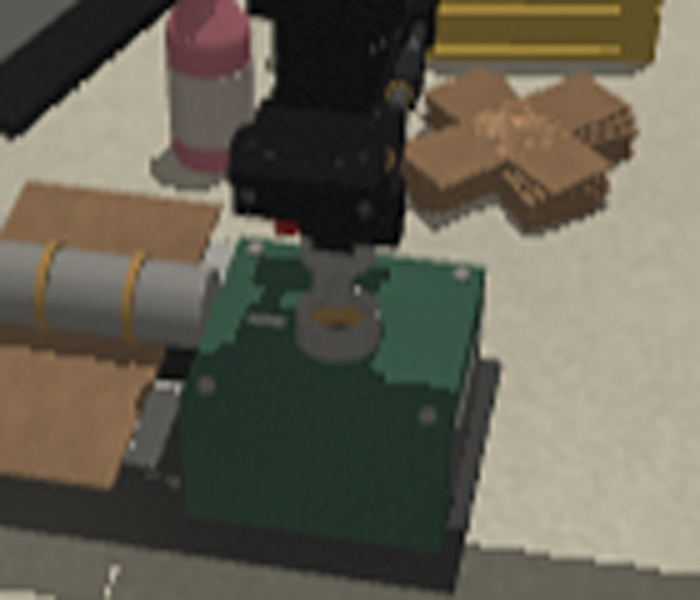

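Emit:
apply_moves --increments '[{"grip": 255,"xyz": [0,0,4],"rotation": [0,0,0]},{"grip": 255,"xyz": [0,0,7],"rotation": [0,0,0]},{"grip": 255,"xyz": [0,0,10],"rotation": [0,0,0]},{"grip": 255,"xyz": [0,0,12],"rotation": [0,0,0]},{"grip": 255,"xyz": [0,0,12],"rotation": [0,0,0]}]'

```text
time: 7.58
ee_pos: [0.512, -0.1322, 0.1651]
eef_rot: [-0.646, 0.763, -0.0, -0.0]
ft_force: [0.4, -0.0, -2.9]
width: 0.0196
```

```bash
python3 - <<'E'
from bench import r,viewer
from h import *
s=r.read_state();brief(s)
E
```

```text
t 7.58 pos [ 0.512  -0.1322  0.1651] xyaw -99.53 zt [ 3.e-04 -4.e-04 -1.e+00] F [ 0.43 -0.   -2.88] T [ 0.045 -0.001 -0.03 ] w 19.6 q [ 0.66  0.21 -0.55  1.78  0.12  1.18 -1.66]
```

Emit:
apply_moves --increments '[{"grip": 255,"xyz": [0,0,1.5],"rotation": [0,0,0]},{"grip": 255,"xyz": [0,0,3],"rotation": [0,0,0]},{"grip": 255,"xyz": [0,0,4],"rotation": [0,0,0]},{"grip": 255,"xyz": [0,0,5],"rotation": [0,0,0]}]'

```text
time: 8.07
ee_pos: [0.5123, -0.1322, 0.1612]
eef_rot: [-0.646, 0.763, -0.001, 0.0]
ft_force: [-6.3, 1.3, 13.9]
width: 0.0196
```

```bash
python3 - <<'E'
from bench import r,viewer
from h import *
s=r.read_state();brief(s)
E
```

```text
t 8.07 pos [ 0.5123 -0.1322  0.1612] xyaw -99.54 zt [ 9.e-04 -9.e-04 -1.e+00] F [-6.33  1.31 13.86] T [ 0.262  1.412 -0.007] w 19.6 q [ 0.66  0.22 -0.55  1.78  0.12  1.18 -1.67]
```

Contact came at z = 0.1612, within half a millimetre of the height predicted for the step. I'll ease the push and start turning anticlockwise from the index.

Emit:
apply_moves --increments '[{"grip": 255,"xyz": [0,0,0.5],"rotation": [0,0,-5]},{"grip": 255,"xyz": [0,0,0.5],"rotation": [0,0,-10]},{"grip": 255,"xyz": [0,0,0.5],"rotation": [0,0,-15]},{"grip": 255,"xyz": [0,0,0.5],"rotation": [0,0,-20]},{"grip": 255,"xyz": [0,0,0.5],"rotation": [0,0,-25]}]'

```text
time: 8.7
ee_pos: [0.5129, -0.133, 0.1614]
eef_rot: [0.797, -0.605, 0.002, 0.0]
ft_force: [0.1, -1.8, 2.4]
width: 0.0198
```

```bash
python3 - <<'E'
from bench import r,viewer
from h import *
s=r.read_state();brief(s)
print(goal(s,[.5121,-.1322,.1605],-70))
E
```

```text
t 8.7 pos [ 0.5129 -0.133   0.1614] xyaw -74.4 zt [ 0.0026 -0.0022 -1.    ] F [ 0.08 -1.85  2.37] T [-0.539 -0.041 -0.046] w 19.8 q [ 0.7   0.23 -0.6   1.78  0.14  1.18 -1.24]
(array([-1. ,  0.5,  0.9]), array([-0.1 , -0.17, -4.4 ]))
```

Emit:
apply_moves --increments '[{"grip": 255,"xyz": [-0.5,0.3,0.8],"rotation": [0,0,-4]},{"grip": 255,"xyz": [-0.5,0.3,0.8],"rotation": [0,0,-8]},{"grip": 255,"xyz": [-0.5,0.3,0.8],"rotation": [0,0,-12]},{"grip": 255,"xyz": [-0.5,0.3,0.8],"rotation": [0,0,-14]},{"grip": 255,"xyz": [-0.5,0.3,0.8],"rotation": [0,0,-16]}]'

```text
time: 9.32
ee_pos: [0.5129, -0.133, 0.161]
eef_rot: [0.873, -0.488, 0.002, 0.0]
ft_force: [-0.2, -1.4, 3.0]
width: 0.0195
```

```bash
python3 - <<'E'
from bench import r,viewer
from h import *
s=r.read_state();brief(s)
print(goal(s,[.5121,-.1322,.1605],-55))
E
```

```text
t 9.32 pos [ 0.5129 -0.133   0.161 ] xyaw -58.36 zt [ 0.0036 -0.0028 -1.    ] F [-0.2  -1.45  2.97] T [-0.508 -0.179 -0.046] w 19.5 q [ 0.73  0.23 -0.63  1.78  0.15  1.18 -0.97]
(array([-1.1,  0.2,  0.5]), array([-0.08, -0.25, -3.35]))
```

Emit:
apply_moves --increments '[{"grip": 255,"xyz": [-0.5,0.2,1.2],"rotation": [0,0,-2]},{"grip": 255,"xyz": [-0.5,0.2,1.2],"rotation": [0,0,-4]},{"grip": 255,"xyz": [-0.5,0.2,1.2],"rotation": [0,0,-5]},{"grip": 255,"xyz": [-0.5,0.2,1.2],"rotation": [0,0,-6]}]'

```text
time: 9.82
ee_pos: [0.5123, -0.1326, 0.1597]
eef_rot: [0.898, -0.441, 0.002, 0.0]
ft_force: [-0.0, 0.0, -1.5]
width: 0.02
```

```bash
python3 - <<'E'
from bench import r,viewer
from h import *
s=r.read_state();brief(s)
print(goal(s,[.5121,-.1322,.1605],-50))
E
```

```text
t 9.82 pos [ 0.5123 -0.1326  0.1597] xyaw -52.3 zt [ 0.0033 -0.0026 -1.    ] F [-0.    0.01 -1.52] T [-0.037 -0.014  0.03 ] w 20.0 q [ 0.74  0.23 -0.64  1.78  0.15  1.17 -0.86]
(array([-0.4, -0.1, -0.8]), array([-0.05, -0.23, -2.3 ]))
```

At 47° the contact force has gone and the tip is below the step, so the key has slipped in. Now I'll push on slowly.

Emit:
apply_moves --increments '[{"grip": 255,"xyz": [0,0,2],"rotation": [0,-0.2,0]},{"grip": 255,"xyz": [0,0,4],"rotation": [0,-0.2,0]},{"grip": 255,"xyz": [0,0,6],"rotation": [0,-0.2,0]},{"grip": 255,"xyz": [0,0,8],"rotation": [0,-0.2,0]}]'

```text
time: 10.32
ee_pos: [0.5124, -0.1326, 0.1518]
eef_rot: [0.898, -0.441, 0.001, -0.0]
ft_force: [-1.7, 0.6, 3.2]
width: 0.0193
```

```bash
python3 - <<'E'
from bench import r,viewer
from h import *
s=r.read_state();brief(s)
print(goal(s,[.5121,-.1324,.1376],-50))
E
```

```text
t 10.32 pos [ 0.5124 -0.1326  0.1518] xyaw -52.31 zt [ 0.0012 -0.     -1.    ] F [-1.72  0.61  3.17] T [ 0.048  0.422 -0.015] w 19.3 q [ 0.74  0.24 -0.64  1.79  0.16  1.16 -0.87]
(array([-0.3,  0.1, 14.2]), array([-0.05, -0.05, -2.31]))
```

Emit:
apply_moves --increments '[{"grip": 255,"xyz": [-0.2,0,3],"rotation": [0,0,0]},{"grip": 255,"xyz": [-0.2,0,6],"rotation": [0,0,0]},{"grip": 255,"xyz": [-0.2,0,9],"rotation": [0,0,0]},{"grip": 255,"xyz": [-0.2,0,12],"rotation": [0,0,0]},{"grip": 255,"xyz": [-0.2,0,13],"rotation": [0,0,0]}]'

```text
time: 10.95
ee_pos: [0.5124, -0.1326, 0.1389]
eef_rot: [0.898, -0.441, 0.001, -0.0]
ft_force: [-3.2, 0.2, 5.9]
width: 0.0196
```

```bash
python3 - <<'E'
from bench import r,viewer
from h import *
s=r.read_state();brief(s)
print(goal(s,[.5121,-.1324,.1376],-50))
E
```

```text
t 10.95 pos [ 0.5124 -0.1326  0.1389] xyaw -52.31 zt [ 1.5e-03 -3.0e-04 -1.0e+00] F [-3.24  0.21  5.88] T [-0.077  0.679 -0.059] w 19.6 q [ 0.73  0.26 -0.64  1.8   0.17  1.14 -0.88]
(array([-0.3,  0.1,  1.3]), array([-0.06, -0.07, -2.31]))
```

Emit:
apply_moves --increments '[{"grip": 255,"xyz": [-0.3,0,1],"rotation": [0,0,0]},{"grip": 255,"xyz": [-0.3,0,2],"rotation": [0,0,0]},{"grip": 255,"xyz": [-0.3,0,2.7],"rotation": [0,0,0]},{"grip": 255,"xyz": [-0.3,0,2.7],"rotation": [0,0,0]}]'

```text
time: 11.45
ee_pos: [0.5124, -0.1325, 0.1375]
eef_rot: [0.898, -0.441, 0.001, 0.0]
ft_force: [-8.2, 0.6, 17.7]
width: 0.0198
```

```bash
python3 - <<'E'
from bench import r,viewer
from h import *
s=r.read_state();brief(s)
c=viewer.camera("side");x0,x1,y0,y1=(260,400,100,220);cv2.imwrite(f"pics/side6.png",cv2.resize(c["img"][y0:y1,x0:x1],None,fx=5,fy=5,interpolation=cv2.INTER_CUBIC));cv2.imwrite("pics/sidefull6.png",c["img"])
c=viewer.camera("top");cv2.imwrite("pics/top6.png",c["img"])
brief(r.read_state())
E
```

```text
t 11.45 pos [ 0.5124 -0.1325  0.1375] xyaw -52.32 zt [ 0.002  -0.0013 -1.    ] F [-8.17  0.55 17.69] T [ 0.158  1.988 -0.029] w 19.8 q [ 0.73  0.26 -0.64  1.8   0.17  1.13 -0.88]
t 11.55 pos [ 0.5124 -0.1325  0.1375] xyaw -52.32 zt [ 0.002  -0.0013 -1.    ] F [-8.13  1.44 17.52] T [0.147 1.912 0.018] w 19.8 q [ 0.73  0.26 -0.64  1.8   0.17  1.13 -0.88]
```

View pics/side6.png

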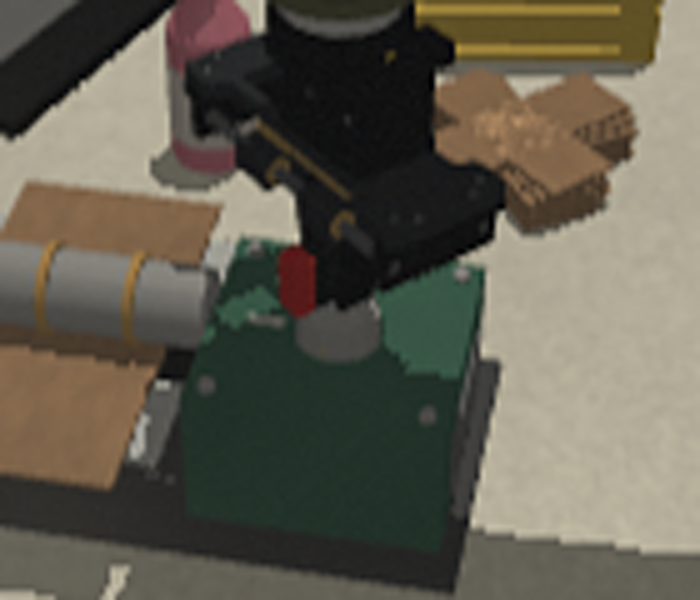

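View pics/sidefull6.png

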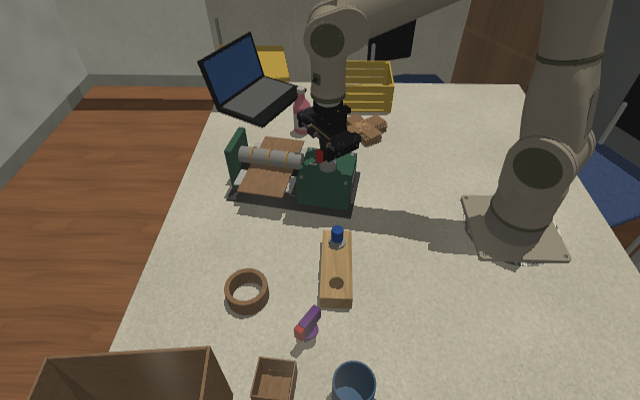

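Emit:
apply_moves --increments '[{"grip": 255,"xyz": [0,0,1.6],"rotation": [0,0,0]},{"grip": 255,"xyz": [0,0,1.6],"rotation": [0,0,0]},{"grip": 255,"xyz": [0,0,1.6],"rotation": [0,0,0]},{"grip": 255,"xyz": [0,0,1.6],"rotation": [0,0,0]},{"grip": 255,"xyz": [0,0,1.6],"rotation": [0,0,0]}]'

```text
time: 12.18
ee_pos: [0.5125, -0.1325, 0.1375]
eef_rot: [0.898, -0.441, 0.001, 0.001]
ft_force: [-11.1, 0.8, 22.4]
width: 0.0196
```

```bash
python3 - <<'E'
from bench import r,viewer
from h import *
brief(r.read_state())
c=viewer.camera("side");W=pts(c);s0=pickle.load(open("side0.pkl","rb"))
x0,x1,y0,y1=(305,350,140,180);cv2.imwrite(f"pics/side7.png",cv2.resize(c["img"][y0:y1,x0:x1],None,fx=14,fy=14,interpolation=cv2.INTER_CUBIC))
brief(r.read_state())
E
```

```text
t 12.18 pos [ 0.5125 -0.1325  0.1375] xyaw -52.33 zt [ 0.0019 -0.0021 -1.    ] F [-11.09   0.75  22.39] T [ 0.374  2.531 -0.025] w 19.6 q [ 0.73  0.26 -0.64  1.8   0.17  1.13 -0.88]
t 12.22 pos [ 0.5125 -0.1325  0.1375] xyaw -52.33 zt [ 0.002  -0.0021 -1.    ] F [-10.63   2.32  21.63] T [ 0.376  2.467 -0.003] w 19.7 q [ 0.73  0.26 -0.64  1.8   0.17  1.13 -0.88]
```

View pics/side7.png

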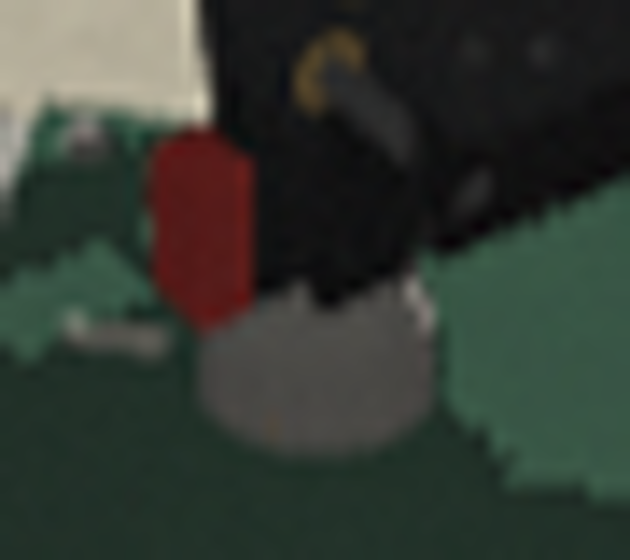

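The extra 5 N of push didn't move the key any lower. It has stopped at z = 0.1375, against 0.1376 computed for home, and no gap shows between collar and hub. Handing in.

```bash
python3 - <<'E'
from bench import r
from h import *
print(r.close_job());brief(r.read_state())
E
```

```text
the job is handed in; nothing more can be done
None
the job is handed in; nothing more can be done
```

The setting key is in the hub with its collar down on the rim, as far as my checks can show. I handed the job in at about 12.2 s, still gripping the key and pressing it home.

- **Pick-up:** I lifted the black key with the red end out of the tool block. I didn't touch the plain pin, the purple look-alike or the other things on the table.
- **Finding the keyway:** I set the key at the index mark and felt the step at TCP height 0.1612 m (predicted 0.1616 m). I then turned it anticlockwise under light pressure, and it dropped in at about 47°. The top camera had suggested about 48°.
- **Pushing home:** I pushed down against the rising spring force to a solid stop at 0.1375 m (predicted 0.1376 m). Raising the push from about 18 N to 22 N didn't move it any lower.
- **Last checks:** The grip opening was 19.7 mm on the 20 mm bar, with the squeeze set to 50 N. The side picture showed no gap between collar and hub.
- **Side force:** About 11 N of sideways force (world −x) remained while pressing. A similar share of side force showed when pressing on the step, so I put it down to slight off-centre contact and did not correct it. The hub, collar and spring pin can't be read directly, so "home" rests on the height, the force and the picture.

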